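# Turn the paint carousel and put the pouring can on the mixing scale

## Robot

A 7-joint arm with a two-finger parallel gripper is mounted at the origin on the work surface. World frame = base frame: x ahead of the robot, y to its left, z up, the work surface at z = 0. Lengths are in m, angles in rad, forces in N, time in s.
With the tool pointing down it reaches from about 0.35 to 0.9 m from the base axis. Payload 19.9 kg.
Tool frame: the origin (TCP) lies midway between the tips of the shut fingers; the grasp point (between the pads) lies 19 mm behind it; x points along the fingers, y is the direction in which the jaws open and shut, and the axes are right-handed (so a half turn about x gives the same grasp; the last joint's range is limited). The gripper opens to 85 mm and grips with 20 to 120 N. Pads are 22 mm wide; open, the fingers measure 114 mm over their backs; the gripper's body (76 mm by 85 mm) begins 54 mm behind the grasp point. The pads swing forward as they close: fully open they stand 13 mm farther back than shut.
Start: joints at [-1.327, 0.417, -0.01, 1.614, 0.005, 1.111, -0.053], TCP at [0.176, 0.6, 0.231] pointing down, gripper open.
Joint ranges: [-2.81, 2.81], [-0.39, 2.02], [-1.27, 1.25], [0.06, 2.57], [-1.19, 4.33], [0.19, 2], [-2.82, 2.82]. Speed limits (rad/s): [1.89, 1.89, 2.39, 2.39, 3.01, 3.01, 3.01].

## Interface

Orientations are given as a 3x3 rotation matrix whose columns are the frame's x, y, z axes.
In Python, from workcell import env, read_camera, get_calibration, nets gives the robot as it stands.
- The arm moves only by the tool move_arm, never from a script. Its argument "steps" is a list of rows, each a list of 3 entries, a list of its own where there are three numbers: the shift along the tool's x, y, z as a fraction of full scale, then the turn about the tool's x as a fraction of full scale, then the opening, from 0 (shut) to 1 (fully open). In form: [[[x, y, z], roll, claw], ...]. A call has 1 to 10 rows; each row is the pose to reach, as a shift and turn from the pose commanded when the call began, along the tool's axes at that moment; what a row does not reach only later rows make up. Full scale, the value 1, is 0.6 m for a shift and 90 degrees for a turn. A row lasts 1/12 s, in which the tool goes at most 41.7 mm and 7.16 degrees, less where a joint would pass 70% of its speed; a pose out of reach is approached as far as the arm can. A call with a number of a shift or a turn outside -1 to 1 is refused whole. A call with a gripper value outside its range is refused whole. The fingers move at their own pace and stop on an object; the grip force is fixed at half the most. Time passes only in rows, so rows that repeat a pose let the fingers close. It gives the time, the measured TCP pose, the force and the opening at its end, in the units of the state.
- env.state(): the state, without advancing time (a new reading comes with each control period).
- read_camera(name): name is "scene" or "side" or "wrist"; returns (picture, depth): 400x640x3 uint8, blue, green, red; 400x640 float32, m along the optical axis (not along the pixel's ray), 0 where there is no reading.
- get_calibration(name): a dict with "fov_y" (degrees; the focal length in pixels is half the picture's height over the tangent of half this angle, whatever the lens; pixels are square), "cx", "cy" (the principal point, pixels), "rvec" (rotation vector, rad) and "tvec" (3), from world to camera coordinates, as OpenCV has them. Camera axes: x right, y down, z forward; pixel columns grow to the right and rows downward; lengths in m; the calibration is good to about 2 mm. A picture is of the moment at which its call begins: read the wrist's pose just before it. get_calibration takes no time and is no camera call; for the wrist camera it gives the pose at the moment of the call.
- env.close_job(): hands the job in, once; it reports no verdict.
Trained networks look in the newest picture that a camera, given by its name, has taken for a name from the list of things; names that differ only in an ending like _2 or _b are one class to them, and where a whole thing is asked for, a point or a joint stands for the part that bears it (a point fixed in the world has none). Each returns a list of dicts, best first, with "conf" (0 to 1); they miss things now and then, are a little off and sometimes report something else, mostly with a low value. They report only what shows in the picture. A call takes as long as a camera call. They do not tell look-alikes from the thing itself.
- nets.recognise(camera, target): "xyz" ([x, y, z] in m, in the coordinates of the camera as it stood for that picture, good to about 4 mm: the middle of the surface that is visible of it).
- nets.masks_of(camera, target): "region" (400x640 bool, what is visible of it).
The state is a dict: "time_s": time; "q": joint angles; "qvel": joint speeds; "joint_torque": joint torques, N m; "tool_pos": TCP position; "ee_rot": TCP orientation; "wrist_force": force on the tool from outside, world axes, zero at the start; "moment": the same for the moment, N m; "grip_width": finger opening in m.
Only numpy, scipy, OpenCV 4.12 (cv2) and the standard library are available. Lean on these libraries where they do the work, as an engineer would, in place of code of your own. Each camera call takes 0.05 s, during which the arm holds its last target.

## Task

Turn the carousel (it has a handle on its hub) until the can with the pouring spout on its lid stands in the middle of the front opening of the wire guard, and leave it standing there for a moment. Then lift that can out through the opening and set it down gently, without dropping it, upright in the middle of the scale's pan. Keep it upright all the way.

Things in the scene. Friction and masses are not known exactly. Their poses are not given: they have to be found in the camera images.
- pour_can_center (a point): Centre of the loose can to fetch: 48 mm wide, straight wall to 66 mm, then an 8 mm steel lid with a black pouring spout 14 mm high; 88 mm high in all, this point half-way (44 mm up), z up; 0.2 to 0.35 kg, bottom-heavy. It stands loosely in a pocket (wall 18 mm high) of the carousel disc, 125 mm from the hub, 40 to 80 degrees left or right of the front. The other cans there have flat lids, no spout.
- carousel_handle (a point): Grip point of the carousel's handle, on the vertical hub axis: a black bar 64 mm long (x), 16 mm thick (y: grip across it from above), 36 mm high (18 mm above and below this point), its top 206 mm above the bench, z up. The disc (316 mm wide, six pockets) turns with it both ways, at least 1.9 rad, with light friction (0.06 N m plus 0.12 per rad/s) and stays where left; turn it smoothly.
- front_bay (a point): Fixed point on the disc's top face level, 30 mm above the bench, 125 mm from the hub, in the middle of the guard's front opening: the can's underside belongs here. -x points outwards from the hub, y along the tangent, z up. The fixed wire guard covers the rest, from 65 degrees left round the back to 65 degrees right, 138 mm above the bench, out to 170 mm from the hub.
- pan_center (a point): Centre of the top face of the fixed mixing scale's square steel pan, 150 by 150 mm, 60 mm above the bench. x points to the scale's back, where a green console, 112 mm above the bench, begins 144 mm from this point; z up.
Things that resemble listed ones, but are neither listed nor needed, are in the scene too. What is shaped like the part that bears pour_can_center but turquoise or yellow is not meant.

How it is judged:
On the way:
1. the spout can, still standing in the carousel, has been turned to the front opening (within 25 mm of its middle) for 0.3 s (horizontal distance between pour_can_center and front_bay below 0.025 m and z of pour_can_center in the frame of front_bay below 0.052 m), for 0.3 s.
At the end, for the whole second after the job is handed in: The can with the pouring spout stands upright (within 8 degrees) on the scale's pan, its centre within 40 mm of the pan's centre, let go and at rest (horizontal distance between pour_can_center and pan_center below 0.04 m and z of pour_can_center in the frame of pan_center between 0.036 and 0.052 m and angle between pour_can_center's own z axis and vertical below 0.15 rad); the robot touches nothing.
It fails at once if the spout can is lifted in the carousel elsewhere than at the front opening (more than 65 mm from its middle, within 130 mm of the hub) (horizontal distance between pour_can_center and carousel_handle below 0.13 m and horizontal distance between pour_can_center and front_bay above 0.065 m and z of pour_can_center in the frame of front_bay between 0.062 and 0.15 m).
It fails at once if the spout can is tipped more than 35 degrees (angle between pour_can_center's own z axis and vertical above 0.61 rad).
It fails at once if the spout can is dropped onto the scale (falls free faster than 0.5 m/s, that is from more than about 13 mm) (horizontal distance between pour_can_center and pan_center below 0.11 m and linear speed of pour_can above 0.5 m/s and contact force between the fingers and pour_can below 0.05 N).
It also fails if it takes over 58 s, if anything falls off the work surface, if the arm or the gripper's body presses on something with over 40 N, if the wrist force passes 120 N, or if a joint passes its speed limit or range.

## Working session

There is one attempt and no reset: what is moved stays moved. The work goes in short steps, Python scripts to look and compute and a tool call to move; the robot and the scene stay as the last step left them, time stands still between calls to the robot, and variables do not carry over. Pictures are saved under pics/ and viewed, and the job is handed in when it is done.

Besides the shell and the picture viewer there is one more tool, called after "Request:" by a JSON object that holds its "fn" and its "kwargs", one argument or row to a line. move_arm: Moves the arm, as the interface text tells. Its arguments: {"type":"object","properties":{"steps":{"type":"array","items":{"type":"array"}}},"required":["steps"]}

```bash
ls; mkdir -p pics
cat > h.py <<'E'
import numpy as np,cv2
from workcell import env, read_camera, get_calibration, nets
def cal(n):
    c=get_calibration(n);R=cv2.Rodrigues(np.array(c['rvec'],float))[0];t=np.array(c['tvec'],float).ravel()
    f=200/np.tan(np.radians(c['fov_y'])/2);return c,R,t,f
def w(n,p):
    c,R,t,f=cal(n);return R.T@(np.array(p)-t)
def cloud(n,d):
    c,R,t,f=cal(n);v,u=np.mgrid[0:400,0:640]
    P=np.stack([(u-c['cx'])/f*d,(v-c['cy'])/f*d,d],-1)
    return (P-t)@R
def proj(n,p):
    c,R,t,f=cal(n);q=R@np.array(p)+t
    return c['cx']+f*q[0]/q[2],c['cy']+f*q[1]/q[2]
E
python3 - <<'E'
from h import *
s=env.state();print(s)
for n in ['scene','side']:
    p,d=read_camera(n);cv2.imwrite(f'pics/{n}0.png',p);np.savez(f'{n}0.npz',p=p,d=d)
    print(n,get_calibration(n))
    for t in ['pour_can_center','carousel_handle','pan_center']:
        try:
            for r in nets.recognise(n,t): print(n,t,round(r['conf'],2),w(n,r['xyz']).round(3),np.round(proj(n,w(n,r['xyz']))))
        except Exception as e: print(t,e)
print(env.state()['time_s'])
E
```

```text
pics
{'time_s': 0.0, 'q': array([-1.32753501,  0.41799608, -0.01026091,  1.61416805,  0.00467364,
        1.11071324, -0.05302659]), 'qvel': array([ 0.00094873,  0.0005892 ,  0.0014958 ,  0.00079243, -0.00150726,
       -0.00029396, -0.00127644]), 'joint_torque': array([ 1.25603856e-03, -8.64436841e+01,  6.79825824e-01, -4.34875166e+01,
        1.92586205e-02,  7.83243973e-03,  4.98334873e-05]), 'tool_pos': array([0.17550918, 0.59948585, 0.23064924]), 'ee_rot': array([[-2.70311395e-04,  2.80994015e-01,  9.59709482e-01],
       [-1.23171595e-03,  9.59708696e-01, -2.80994132e-01],
       [-9.99999205e-01, -1.25804539e-03,  8.66846137e-05]]), 'wrist_force': array([-0.05682295, -0.33579952,  0.27180921]), 'moment': array([ 0.05634634, -0.02792134, -0.02338085]), 'grip_width': 0.085326516589394}
scene {'fov_y': 56.59063945374579, 'cx': 317.5646571038826, 'cy': 196.9148292985395, 'rvec': array([ 1.32314331,  2.24728953, -0.93749746]), 'tvec': array([ 0.2563936 , -0.26795682,  1.48057895])}
scene pour_can_center 0.96 [0.641 0.423 0.065] [445. 293.]
scene pour_can_center 0.71 [0.527 0.299 0.087] [413. 235.]
scene pour_can_center 0.58 [0.544 0.424 0.061] [456. 264.]
scene pour_can_center 0.46 [0.68  0.23  0.015] [364. 283.]
scene carousel_handle 0.59 [0.607 0.205 0.031] [367. 255.]
scene carousel_handle 0.23 [ 0.718 -0.168  0.062] [232. 225.]
scene pan_center 0.57 [ 0.718 -0.169  0.06 ] [232. 225.]
side {'fov_y': 50.03034375108285, 'cx': 315.72841360801857, 'cy': 204.1395679553126, 'rvec': array([ 1.94039629, -0.77376782,  0.4989676 ]), 'tvec': array([-0.38054027,  0.31203773,  0.9810954 ])}
side pour_can_center 0.67 [0.5   0.282 0.089] [250. 199.]
side pour_can_center 0.64 [0.617 0.407 0.064] [256. 184.]
side pour_can_center 0.56 [0.515 0.403 0.055] [234. 194.]
side carousel_handle 0.85 [0.57  0.177 0.03 ] [287. 219.]
side pan_center 0.91 [ 0.668 -0.221  0.061] [404. 249.]
0.4
```

View pics/scene0.png

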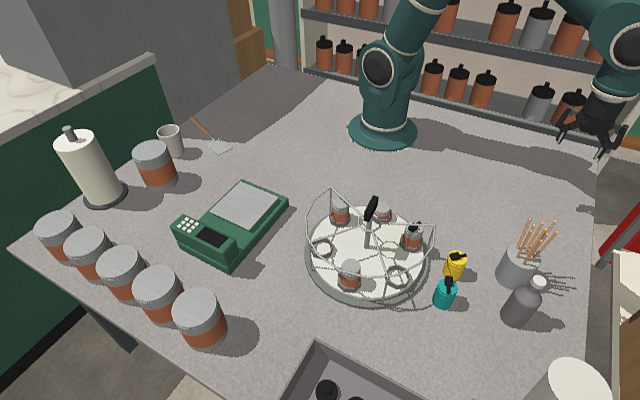

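View pics/side0.png

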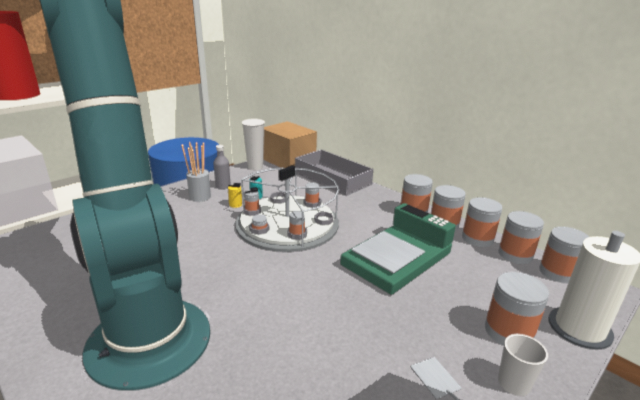

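Run:
```python
from h import *
for n in ['scene','side']:
    z=np.load(f'{n}0.npz');p,d=z['p'],z['d'];P=cloud(n,d);
    ok=d>0
    m=ok&(np.hypot(P[...,0]-.59,P[...,1]-.19)<.22)
    h=m&(P[...,2]>.16)&(P[...,2]<.22)
    q=P[h];print(n,'handle',h.sum(),q.mean(0),q.min(0),q.max(0))
    c,s=np.linalg.eigh(np.cov(q[:,:2].T));print(s[:,1])
    mm=m&(abs(P[...,2]-.03)<.004);q=P[mm];print('disc',q.min(0),q.max(0))
    mm=m&(abs(P[...,2])<.004);print('table z',np.median(P[mm][:,2]))
    # green/pan
    q=P[ok&(abs(P[...,2]-.06)<.006)&(np.hypot(P[...,0]-.69,P[...,1]+.19)<.2)]
    r=cv2.minAreaRect((q[:,:2]*1000).astype(np.float32));print('pan',r,len(q))
    q=P[ok&(P[...,2]>.095)&(P[...,2]<.13)&(np.hypot(P[...,0]-.69,P[...,1]+.19)<.25)]
    print('console',q.mean(0),cv2.minAreaRect((q[:,:2]*1000).astype(np.float32)))
    # top-down maps
    img=np.zeros((500,500,3),np.uint8)
    q=P[m];col=p[m];o=np.argsort(q[:,2]);
    for a,b in zip(q[o],col[o]):
        x=int(250-(a[1]-.19)*1000);y=int(250-(a[0]-.59)*1000)
        if 0<=x<499 and 0<=y<499: img[y:y+3,x:x+3]=(0,0,255) if .125<a[2]<.15 else b
    cv2.imwrite(f'pics/top_{n}.png',img)
    x0,y0,x1,y1=(290,170,460,320) if n=='scene' else (215,150,365,255)
    cv2.imwrite(f'pics/crop_{n}.png',cv2.resize(p[y0:y1,x0:x1],None,fx=4.5,fy=4,interpolation=cv2.INTER_CUBIC))
a=cv2.imread('pics/top_scene.png');b=cv2.imread('pics/top_side.png')
cv2.imwrite('pics/top.png',cv2.resize(np.hstack([a,b]),(800,400)))
```

```text
scene handle 223 [0.58935722 0.19210295 0.19735972] [0.54889341 0.18042795 0.16415211] [0.61405056 0.19912062 0.20786052]
[-0.99956534 -0.02948104]
disc [0.42472997 0.0315274  0.02600185] [0.73810068 0.40474292 0.03399314]
table z -2.59390968807382e-05
pan ((692.87744140625, -189.23873901367188), (186.67892456054688, 276.40570068359375), 89.11945343017578) 1968
console [ 0.81115126 -0.18486377  0.10942086] ((857.6847534179688, -192.61526489257812), (163.9560089111328, 190.16868591308594), 0.0897810086607933)
side handle 213 [0.57327686 0.18418248 0.19135435] [0.5446278  0.17611051 0.16039811] [0.61044564 0.1963656  0.20992662]
[-0.99997219 -0.00745744]
disc [0.42006416 0.0304697  0.02601645] [0.73251162 0.40404602 0.03399628]
table z 0.0012139660310666884
pan ((686.5849609375, -193.5794219970703), (188.0054168701172, 272.22857666015625), 88.94853210449219) 1815
console [ 0.81620121 -0.19915809  0.10873413] ((854.0240478515625, -196.64163208007812), (189.18692016601562, 171.6516876220703), 89.35404968261719)
```

View pics/top.png

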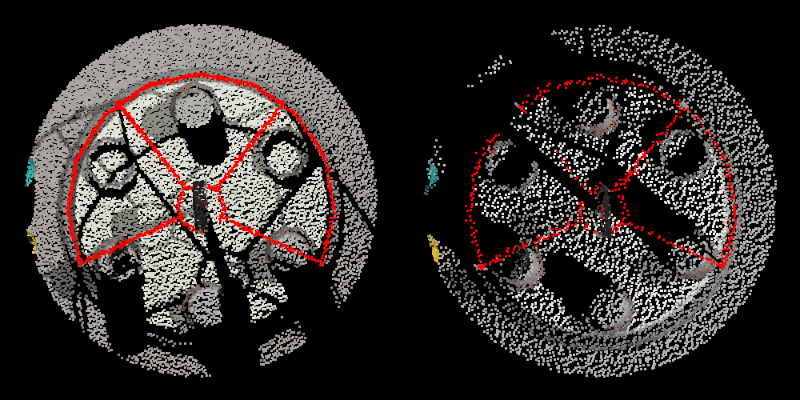

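View pics/crop_scene.png

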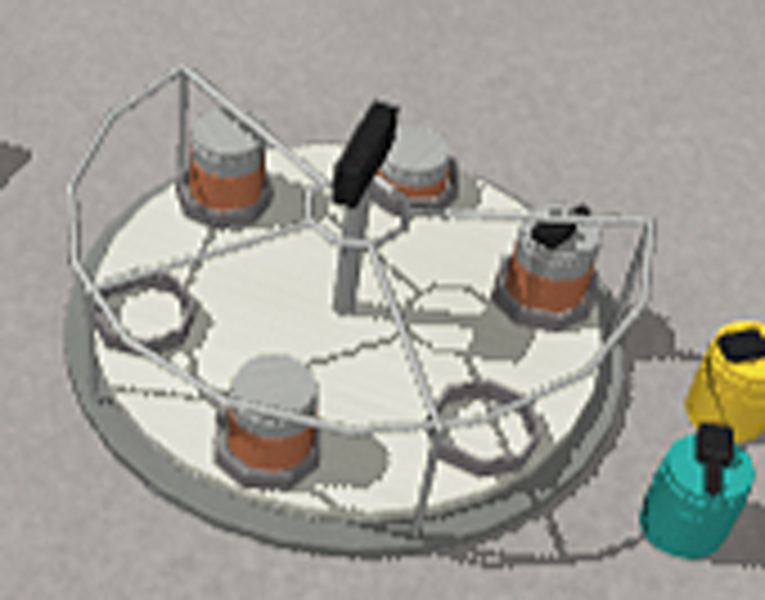

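View pics/crop_side.png

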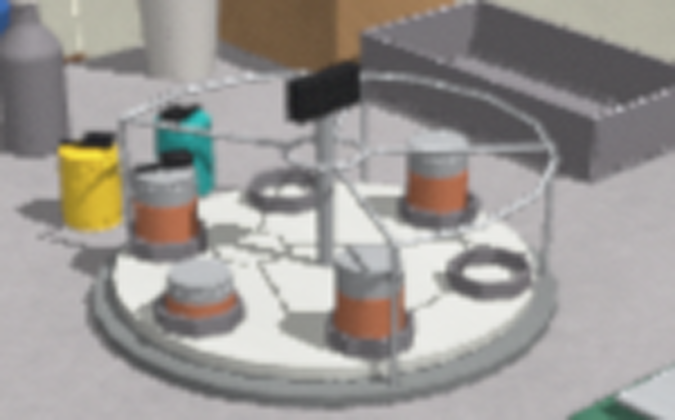

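```bash
cat > m.py <<'E'
from h import *
from scipy.optimize import least_squares
from scipy.spatial import cKDTree
def circ(q,c0,r=None,th=.006):
    f=lambda x: np.hypot(q[:,0]-x[0],q[:,1]-x[1])-(x[2] if r is None else r)
    return least_squares(f,list(c0)+([.15] if r is None else []),loss='soft_l1',f_scale=.003).x
if __name__=='__main__':
  for n in ['scene','side']:
    z=np.load(f'{n}0.npz');p,d=z['p'],z['d'];P=cloud(n,d);ok=d>0
    R=np.hypot(P[...,0]-.59,P[...,1]-.19)
    q=P[ok&(abs(P[...,2]-.138)<.01)&(R>.13)&(R<.2)]
    print(n,'guard',circ(q,(.59,.19)),len(q),np.median(q[:,2]))
    q=P[ok&(abs(P[...,2]-.138)<.01)&(R<.2)];print('guard ends r,ang')
    c=circ(P[ok&(abs(P[...,2]-.138)<.01)&(R>.13)&(R<.2)],(.59,.19))
    rr=np.hypot(*(q[:,:2]-c[:2]).T);a=np.degrees(np.arctan2(q[:,1]-c[1],q[:,0]-c[0]))
    k=(rr>.06)&(rr<.13)
    for s in (1,-1):
        kk=k&(a*s>95)&(a*s<140);print(s,np.median(a[kk]),kk.sum())
    dk=ok&(p.max(-1)<60)&(P[...,2]>.165)&(P[...,2]<.215)&(R<.08)
    t=P[dk&(P[...,2]>.2)];print('handle top',len(t),t.mean(0),cv2.minAreaRect((t[:,:2]*1000).astype(np.float32)))
    # pan
    hsv=cv2.cvtColor(p,cv2.COLOR_BGR2HSV)
    k=ok&(abs(P[...,2]-.06)<.006)&(np.hypot(P[...,0]-.69,P[...,1]+.19)<.16)&(hsv[...,1]<60)
    nl,lb,st,ce=cv2.connectedComponentsWithStats(k.astype(np.uint8));i=1+st[1:,4].argmax();q=P[lb==i]
    print('pan',len(q),q.mean(0),cv2.minAreaRect((q[:,:2]*1000).astype(np.float32)))
    # can
    k=ok&(np.hypot(P[...,0]-.513,P[...,1]-.291)<.05)&(P[...,2]>.055)&(P[...,2]<.092)
    q=P[k];print('can wall',len(q),circ(q,(.513,.291),.024))
    k=ok&(np.hypot(P[...,0]-.513,P[...,1]-.291)<.05)&(abs(P[...,2]-.104)<.003)
    q=P[k];print('lid',len(q),q.mean(0))
    for tt in ['pour_can_center']:
        pass
E
python3 m.py
```

```text
scene guard [0.58291337 0.18969548 0.16318997] 586 0.1367076473531454
guard ends r,ang
1 115.81936102416643 54
-1 -115.7024751974574 44
handle top 115 [0.58528242 0.19143388 0.20512428] ((584.0601196289062, 190.87579345703125), (59.46746826171875, 14.525493621826172), 3.7176382541656494)
pan 1807 [ 0.63478064 -0.18955644  0.06035942] ((630.4378662109375, -191.1965789794922), (151.65963745117188, 151.81704711914062), 89.25357818603516)
can wall 174 [0.51201312 0.29438594]
lid 95 [0.51590558 0.29840095 0.10336244]
side guard [0.57895362 0.18794381 0.16343441] 252 0.13755688629340762
guard ends r,ang
1 115.65512852892374 28
-1 -115.92524820322758 19
handle top 60 [0.5759799  0.18444493 0.20504323] ((577.8697509765625, 186.54925537109375), (65.23692321777344, 14.250980377197266), 4.594110488891602)
pan 1602 [ 0.62286244 -0.19756024  0.06081019] ((628.3447875976562, -192.515380859375), (153.32066345214844, 155.24473571777344), 88.72984313964844)
can wall 157 [0.51074551 0.29513637]
lid 49 [0.50405086 0.28882365 0.10436874]
```

Request:
{"fn": "move_arm", "kwargs": {
  "steps": [
    [[-0.1, -0.467, 0.841], -0.222, 1],
    [[-0.1, -0.467, 0.841], -0.222, 1],
    [[-0.1, -0.467, 0.841], -0.222, 1],
    [[-0.1, -0.467, 0.841], -0.222, 1],
    [[-0.1, -0.467, 0.841], -0.222, 1],
    [[-0.1, -0.467, 0.841], -0.222, 1],
    [[-0.1, -0.467, 0.841], -0.222, 1],
    [[-0.1, -0.467, 0.841], -0.222, 1],
    [[-0.1, -0.467, 0.841], -0.222, 1],
    [[-0.1, -0.467, 0.841], -0.222, 1]
  ]
}}

```text
time_s: 1.23
tool_pos: [0.466, 0.3051, 0.2746]
ee_rot: [[0.0, -0.064, 0.998], [0.0, 0.998, 0.064], [-1.0, 0.0, 0.0]]
wrist_force: [1.4, 0.7, 0.9]
grip_width: 0.0857
```

Request:
{"fn": "move_arm", "kwargs": {
  "steps": [
    [[-0.026, -0.205, 0.179], 0, 1],
    [[-0.026, -0.205, 0.179], 0, 1],
    [[-0.026, -0.205, 0.179], 0, 1],
    [[-0.026, -0.205, 0.179], 0, 1],
    [[-0.026, -0.205, 0.179], 0, 1],
    [[-0.026, -0.205, 0.179], 0, 1],
    [[-0.026, -0.205, 0.179], 0, 1]
  ]
}}

```text
time_s: 1.82
tool_pos: [0.5797, 0.1913, 0.2895]
ee_rot: [[-0.0, -0.064, 0.998], [0.0, 0.998, 0.064], [-1.0, 0.0, -0.0]]
wrist_force: [-1.3, 0.8, 0.8]
grip_width: 0.0851
```

Run:
```python
from h import *
s=env.state();print(s['tool_pos'],s['q'].round(2),s['qvel'].round(3))
n='wrist';c,R,t,f=cal(n);p,d=read_camera(n);cv2.imwrite('pics/w1.png',p);P=cloud(n,d)
Rr=np.hypot(P[...,0]-.581,P[...,1]-.189);ok=d>0
k=ok&(Rr<.06)&(P[...,2]>.195)&(P[...,2]<.215);q=P[k]
print(k.sum(),q.mean(0),cv2.minAreaRect((q[:,:2]*1000).astype(np.float32)))
k=ok&(np.hypot(P[...,0]-.511,P[...,1]-.294)<.045)&(abs(P[...,2]-.104)<.004);q=P[k];print('lid',k.sum(), len(q) and (q.mean(0),cv2.minEnclosingCircle((q[:,:2]*1000).astype(np.float32))))
```

```text
[0.57968872 0.19131358 0.28946372] [-0.53  0.35  0.21  1.59 -0.07  1.21  1.33] [-0.022 -0.008 -0.013  0.008  0.001 -0.001 -0.003]
2112 [0.57839663 0.18952723 0.20586218] ((580.8624267578125, 189.7395782470703), (63.732032775878906, 16.00296401977539), 3.28873872756958)
lid 1253 (array([0.50961014, 0.29258786, 0.1041905 ]), ((512.1359252929688, 305.1694641113281), 33.83546829223633))
```

View pics/w1.png

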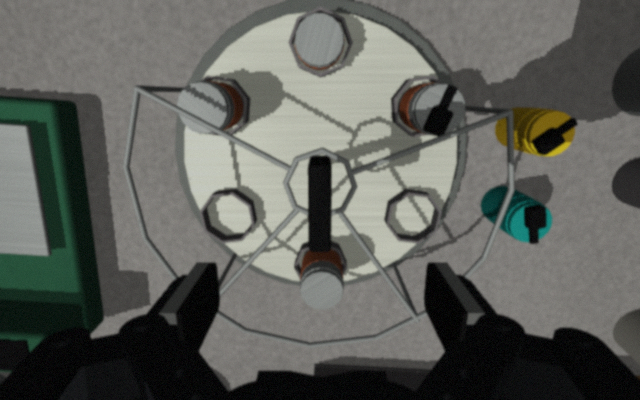

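Request:
{"fn": "move_arm", "kwargs": {
  "steps": [
    [[0.06, -0.001, 0.001], 0, 1],
    [[0.11, -0.001, 0.001], 0, 1],
    [[0.15, -0.001, 0.001], 0, 1],
    [[0.18, -0.001, 0.001], 0, 1],
    [[0.199, -0.001, 0.001], 0, 1],
    [[0.199, -0.001, 0.001], 0, 1],
    [[0.199, -0.001, 0.001], 0, 1]
  ]
}}

```text
time_s: 2.45
tool_pos: [0.5804, 0.1911, 0.1708]
ee_rot: [[-0.0, -0.065, 0.998], [0.0, 0.998, 0.065], [-1.0, 0.0, -0.0]]
wrist_force: [0.5, 0.2, 1.9]
grip_width: 0.0858
```

Request:
{"fn": "move_arm", "kwargs": {
  "steps": [
    [[0, 0, 0], 0, 0],
    [[0, 0, 0], 0, 0],
    [[0, 0, 0], 0, 0],
    [[0, 0, 0], 0, 0],
    [[0, 0, 0], 0, 0],
    [[0, 0, 0], 0, 0],
    [[0, 0, 0], 0, 0],
    [[0, 0, 0], 0, 0]
  ]
}}

```text
time_s: 3.12
tool_pos: [0.5807, 0.19, 0.1707]
ee_rot: [[0.0, -0.063, 0.998], [-0.0, 0.998, 0.063], [-1.0, -0.0, 0.0]]
wrist_force: [-2.2, -3.0, 6.8]
grip_width: 0.015
```

Request:
{"fn": "move_arm", "kwargs": {
  "steps": [
    [[0, 0, 0], -0.008, 0],
    [[0, 0, 0], -0.025, 0],
    [[0, 0, 0], -0.05, 0],
    [[0, 0, 0], -0.085, 0],
    [[0, 0, 0], -0.12, 0],
    [[0, 0, 0], -0.155, 0],
    [[0, 0, 0], -0.19, 0],
    [[0, 0, 0], -0.225, 0],
    [[0, 0, 0], -0.26, 0],
    [[0, 0, 0], -0.295, 0]
  ]
}}

```text
time_s: 3.95
tool_pos: [0.5807, 0.1898, 0.1707]
ee_rot: [[0.0, -0.505, 0.863], [-0.001, 0.863, 0.505], [-1.0, -0.001, -0.0]]
wrist_force: [-2.1, -4.3, 6.1]
grip_width: 0.0153
```

Request:
{"fn": "move_arm", "kwargs": {
  "steps": [
    [[0, 0, 0], -0.035, 0],
    [[0, 0, 0], -0.07, 0],
    [[0, 0, 0], -0.105, 0],
    [[0, 0, 0], -0.14, 0],
    [[0, 0, 0], -0.175, 0],
    [[0, 0, 0], -0.21, 0],
    [[0, 0, 0], -0.245, 0],
    [[0, 0, 0], -0.275, 0],
    [[0, 0, 0], -0.3, 0],
    [[0, 0, 0], -0.315, 0]
  ]
}}

```text
time_s: 4.78
tool_pos: [0.5809, 0.1897, 0.1707]
ee_rot: [[0.0, -0.854, 0.52], [-0.001, 0.52, 0.854], [-1.0, -0.001, -0.0]]
wrist_force: [-1.4, -3.1, 5.5]
grip_width: 0.0156
```

Request:
{"fn": "move_arm", "kwargs": {
  "steps": [
    [[0, 0, 0], -0.01, 0],
    [[0, 0, 0], -0.017, 0],
    [[0, 0, 0], -0.02, 0],
    [[0, 0, 0], -0.02, 0],
    [[0, 0, 0], -0.02, 0],
    [[0, 0, 0], -0.02, 0]
  ]
}}

```text
time_s: 5.28
tool_pos: [0.5809, 0.1897, 0.1707]
ee_rot: [[0.0, -0.869, 0.495], [-0.001, 0.495, 0.869], [-1.0, -0.001, -0.0]]
wrist_force: [-1.4, -3.6, 4.5]
grip_width: 0.0153
```

Run:
```python
from h import *
s=env.state();print(s['tool_pos'],s['q'].round(2),s['ee_rot'][:,1],s['wrist_force'])
for n in ['scene','side','wrist']:
    p,d=read_camera(n);cv2.imwrite(f'pics/{n}2.png',p);P=cloud(n,d);ok=d>0
    k=ok&(np.hypot(P[...,0]-.456,P[...,1]-.19)<.05)&(P[...,2]>.055)&(P[...,2]<.092);q=P[k]
    from m import circ
    print(n,len(q),circ(q,(.456,.19),.024) if len(q)>5 else '')
    k=ok&(np.hypot(P[...,0]-.456,P[...,1]-.19)<.05)&(abs(P[...,2]-.104)<.004);q=P[k]
    print('lid',len(q),q.mean(0),q.min(0),q.max(0))
    if n=='side':cv2.imwrite('pics/side2c.png',cv2.resize(p[140:260,200:380],(720,480)))
```

```text
[0.58086383 0.1897247  0.17073581] [-0.35  0.45 -0.02  1.71  0.01  0.98  2.25] [-8.68841788e-01  4.95089262e-01 -7.55696173e-04] [-1.43650628 -3.62414559  4.48450307]
scene 106 [0.45554877 0.18935564]
lid 65 [0.46224465 0.1952248  0.10342101] [0.43568684 0.17813311 0.10045692] [0.48017114 0.21135376 0.10794248]
side 164 [0.45465573 0.19031687]
lid 73 [0.44924375 0.18425068 0.10469517] [0.43109491 0.16671608 0.1001699 ] [0.47554118 0.21133572 0.10791482]
wrist 1411 [0.45700713 0.18912819]
lid 2933 [0.45773796 0.18371132 0.10406597] [0.43469153 0.16605063 0.10004877] [0.48021435 0.21136722 0.10796334]
```

View pics/scene2.png

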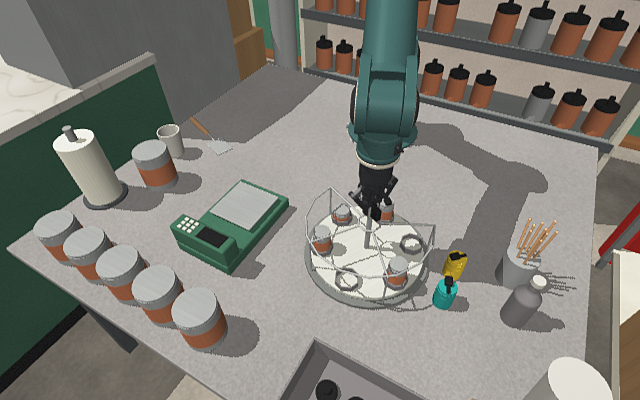

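View pics/side2c.png

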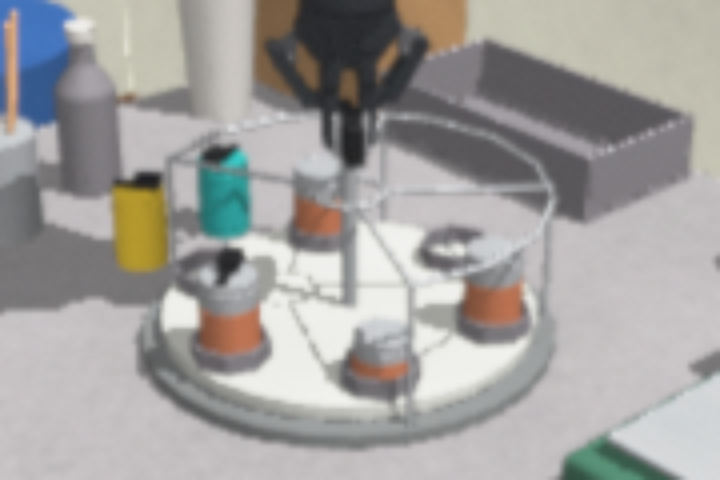

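Request:
{"fn": "move_arm", "kwargs": {
  "steps": [
    [[0, 0, 0], 0, 1],
    [[0, 0, 0], 0, 1],
    [[0, 0, 0], 0, 1],
    [[0, 0, 0], 0, 1],
    [[0, 0, 0], 0, 1],
    [[-0.02, 0, 0], 0, 1],
    [[-0.06, 0, 0], 0, 1],
    [[-0.12, 0, 0], 0, 1],
    [[-0.17, 0, 0], 0, 1],
    [[-0.2, 0, 0], 0, 1]
  ]
}}

```text
time_s: 6.27
tool_pos: [0.5812, 0.1907, 0.2949]
ee_rot: [[0.004, -0.869, 0.494], [0.001, 0.495, 0.869], [-1.0, -0.003, 0.003]]
wrist_force: [-0.2, -0.1, -0.1]
grip_width: 0.0854
```

Request:
{"fn": "move_arm", "kwargs": {
  "steps": [
    [[0, 0.06, -0.035], 0.08, 1],
    [[0, 0.12, -0.07], 0.16, 1],
    [[0, 0.18, -0.104], 0.24, 1],
    [[0, 0.18, -0.104], 0.32, 1],
    [[0, 0.18, -0.104], 0.4, 1],
    [[0, 0.18, -0.104], 0.48, 1],
    [[0, 0.18, -0.104], 0.56, 1],
    [[0, 0.18, -0.104], 0.63, 1],
    [[0, 0.18, -0.104], 0.67, 1],
    [[0, 0.18, -0.104], 0.67, 1]
  ]
}}

```text
time_s: 7.1
tool_pos: [0.4558, 0.1897, 0.2912]
ee_rot: [[0.001, 0.002, 1.0], [0.0, 1.0, -0.002], [-1.0, 0.0, 0.001]]
wrist_force: [-0.6, -0.2, -0.1]
grip_width: 0.0854
```

Run:
```python
from h import *
from m import circ
s=env.state();print(s['tool_pos'],s['q'].round(2),s['ee_rot'],s['wrist_force'])
n='wrist'
p,d=read_camera(n);cv2.imwrite(f'pics/{n}3.png',p);P=cloud(n,d);ok=d>0
k=ok&(np.hypot(P[...,0]-.456,P[...,1]-.19)<.04)&(P[...,2]>.055)&(P[...,2]<.092);q=P[k]
print(len(q),circ(q,(.456,.19),.024))
k=ok&(np.hypot(P[...,0]-.456,P[...,1]-.19)<.05)&(abs(P[...,2]-.104)<.003);q=P[k];print(q.mean(0),cv2.minAreaRect((q[:,:2]*1000).astype(np.float32)))
print('max z',P[ok&(np.hypot(P[...,0]-.456,P[...,1]-.19)<.05)][:,2].max())
```

```text
[0.45584045 0.18967832 0.29119629] [-0.5   0.12  0.05  1.86 -0.01  1.16  1.12] [[ 7.18352906e-04  2.19606631e-03  9.99997331e-01]
 [ 3.34588739e-04  9.99997532e-01 -2.19630710e-03]
 [-9.99999686e-01  3.36165569e-04  7.17616354e-04]] [-0.62359928 -0.18738609 -0.09081858]
230 [0.45666273 0.18929634]
[0.45342003 0.18824387 0.10397215] ((455.2421569824219, 188.59637451171875), (42.70172119140625, 45.3349609375), 33.76390838623047)
max z 0.3804332835447962
```

View pics/wrist3.png

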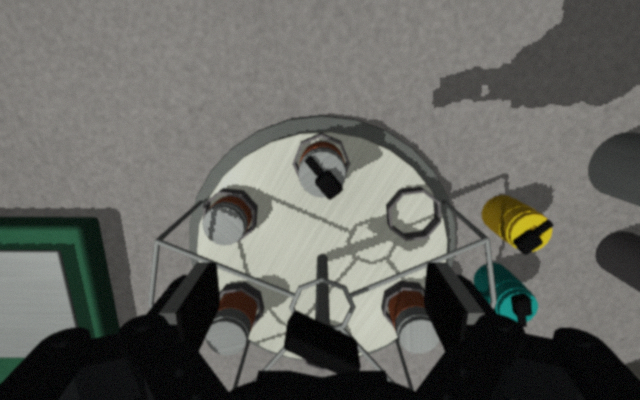

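Request:
{"fn": "move_arm", "kwargs": {
  "steps": [
    [[0.06, 0, 0.001], 0, 1],
    [[0.12, 0, 0.001], 0, 1],
    [[0.18, 0, 0.001], 0, 1],
    [[0.23, 0, 0.001], 0, 1],
    [[0.28, 0, 0.001], 0, 1],
    [[0.32, 0, 0.001], 0, 1],
    [[0.355, 0, 0.001], 0, 1],
    [[0.38, 0, 0.001], 0, 1],
    [[0.39, 0, 0.001], 0, 1],
    [[0.39, 0, 0.001], 0, 1]
  ]
}}

```text
time_s: 7.98
tool_pos: [0.456, 0.1894, 0.0555]
ee_rot: [[-0.002, -0.003, 1.0], [-0.001, 1.0, 0.003], [-1.0, -0.001, -0.002]]
wrist_force: [-1.3, -1.0, -0.8]
grip_width: 0.0853
```

Request:
{"fn": "move_arm", "kwargs": {
  "steps": [
    [[0, 0, 0], 0, 0],
    [[0, 0, 0], 0, 0],
    [[0, 0, 0], 0, 0],
    [[0, 0, 0], 0, 0],
    [[0, 0, 0], 0, 0],
    [[0, 0, 0], 0, 0],
    [[0, 0, 0], 0, 0],
    [[0, 0, 0], 0, 0]
  ]
}}

```text
time_s: 8.65
tool_pos: [0.4571, 0.1898, 0.0574]
ee_rot: [[0.002, -0.001, 1.0], [0.001, 1.0, 0.001], [-1.0, 0.001, 0.002]]
wrist_force: [-1.3, -0.2, 9.1]
grip_width: 0.0464
```

Run:
```python
from h import *
s=env.state();print(s['tool_pos'],s['wrist_force'],s['grip_width'])
p,d=read_camera('side');cv2.imwrite('pics/side4.png',cv2.resize(p[140:260,200:380],(720,480)))
```

```text
[0.45707006 0.18984681 0.05738968] [-1.33142338 -0.21134107  9.09528658] 0.046389820252731306
```

View pics/side4.png

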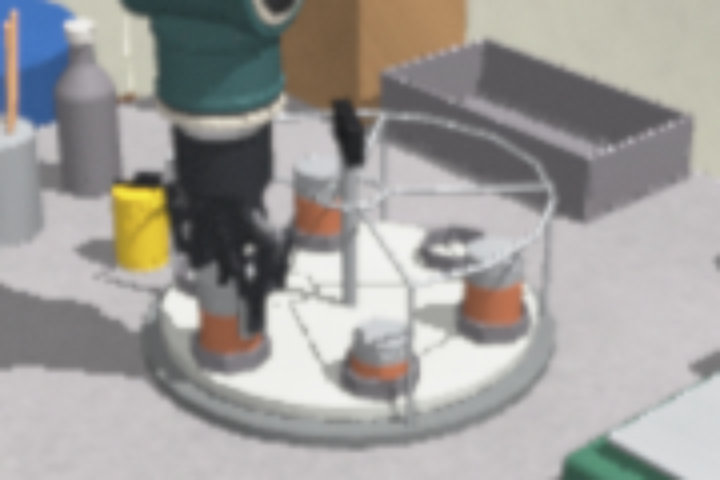

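Request:
{"fn": "move_arm", "kwargs": {
  "steps": [
    [[-0.01, 0, 0], 0, 0],
    [[-0.03, 0, 0], 0, 0],
    [[-0.055, 0, 0], 0, 0],
    [[-0.085, 0, 0], 0, 0],
    [[-0.12, 0, 0], 0, 0],
    [[-0.155, 0, 0], 0, 0],
    [[-0.19, 0, 0], 0, 0],
    [[-0.22, 0, 0], 0, 0],
    [[-0.24, 0, 0], 0, 0],
    [[-0.25, 0, 0], 0, 0]
  ]
}}

```text
time_s: 9.53
tool_pos: [0.4568, 0.1898, 0.2086]
ee_rot: [[0.002, -0.001, 1.0], [0.001, 1.0, 0.001], [-1.0, 0.001, 0.002]]
wrist_force: [-0.0, 0.6, -2.4]
grip_width: 0.0463
```

Run:
```python
from h import *
s=env.state();print(s['tool_pos'],s['wrist_force'],s['grip_width'])
p,d=read_camera('side');cv2.imwrite('pics/side5.png',cv2.resize(p[90:270,150:420],(720,480)))
P=cloud('side',d);k=(d>0)&(np.hypot(P[...,0]-.456,P[...,1]-.19)<.03)
z=P[k][:,2];h=np.histogram(z,np.arange(0,.3,.01));print(h)
```

```text
[0.45683565 0.18980207 0.20855159] [-0.00946207  0.5727426  -2.42054011] 0.04632428661205626
(array([ 0,  1,  5, 75, 58,  6,  0,  0,  0,  0,  0,  0,  0,  0,  0,  0,  0,
        0, 35, 46, 47, 40, 33, 39, 36, 60, 35, 24, 33]), array([0.  , 0.01, 0.02, 0.03, 0.04, 0.05, 0.06, 0.07, 0.08, 0.09, 0.1 ,
       0.11, 0.12, 0.13, 0.14, 0.15, 0.16, 0.17, 0.18, 0.19, 0.2 , 0.21,
       0.22, 0.23, 0.24, 0.25, 0.26, 0.27, 0.28, 0.29]))
```

View pics/side5.png

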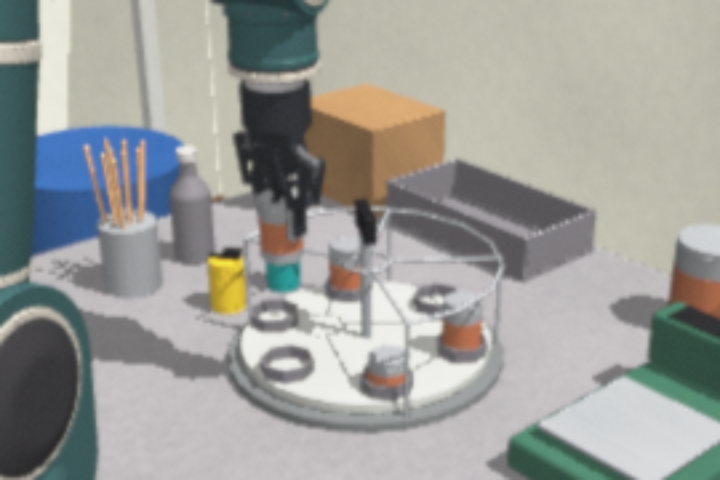

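Request:
{"fn": "move_arm", "kwargs": {
  "steps": [
    [[0, -0.01, 0.004], 0, 0],
    [[0, -0.03, 0.013], 0, 0],
    [[0, -0.06, 0.027], 0, 0],
    [[0, -0.1, 0.045], 0, 0],
    [[0, -0.14, 0.063], 0, 0],
    [[0, -0.18, 0.081], 0, 0],
    [[0, -0.22, 0.099], 0, 0],
    [[0, -0.26, 0.117], 0, 0],
    [[0, -0.3, 0.135], 0, 0],
    [[0, -0.34, 0.153], 0, 0]
  ]
}}

```text
time_s: 10.42
tool_pos: [0.5482, -0.0162, 0.2051]
ee_rot: [[-0.002, -0.001, 1.0], [-0.0, 1.0, 0.001], [-1.0, -0.0, -0.002]]
wrist_force: [0.4, 1.1, -2.5]
grip_width: 0.0468
```

Request:
{"fn": "move_arm", "kwargs": {
  "steps": [
    [[0, -0.04, 0.018], 0, 0],
    [[0, -0.08, 0.036], 0, 0],
    [[0, -0.12, 0.054], 0, 0],
    [[0, -0.16, 0.072], 0, 0],
    [[0, -0.2, 0.09], 0, 0],
    [[0, -0.235, 0.106], 0, 0],
    [[0, -0.265, 0.12], 0, 0],
    [[0, -0.285, 0.129], 0, 0],
    [[0, -0.296, 0.134], 0, 0],
    [[0, -0.296, 0.134], 0, 0]
  ]
}}

```text
time_s: 11.25
tool_pos: [0.6287, -0.1931, 0.2054]
ee_rot: [[-0.001, 0.0, 1.0], [-0.0, 1.0, -0.0], [-1.0, -0.0, -0.001]]
wrist_force: [-0.2, 0.1, -2.4]
grip_width: 0.0467
```

Request:
{"fn": "move_arm", "kwargs": {
  "steps": [
    [[0.02, 0, 0], 0, 0],
    [[0.05, 0, 0], 0, 0],
    [[0.08, 0, 0], 0, 0],
    [[0.11, 0, 0], 0, 0],
    [[0.13, 0, 0], 0, 0],
    [[0.14, 0, 0], 0, 0],
    [[0.145, 0, 0], 0, 0],
    [[0.145, 0, 0], 0, 0]
  ]
}}

```text
time_s: 11.92
tool_pos: [0.629, -0.1914, 0.1191]
ee_rot: [[-0.0, -0.002, 1.0], [0.0, 1.0, 0.002], [-1.0, 0.0, -0.0]]
wrist_force: [0.1, 0.9, -1.8]
grip_width: 0.0468
```

Run:
```python
from h import *
s=env.state();print(s['tool_pos'],s['wrist_force'],s['grip_width'])
for n in ['scene','side']:
    p,d=read_camera(n);cv2.imwrite(f'pics/{n}6.png',p if n=='scene' else cv2.resize(p[130:310,290:560],(720,480)))
    P=cloud(n,d);k=(d>0)&(np.hypot(P[...,0]-.63,P[...,1]+.19)<.028)&(P[...,2]>.066)
    z=P[k][:,2];print(n,np.percentile(z,[0,1,3,10]))
    hsv=cv2.cvtColor(p,cv2.COLOR_BGR2HSV)
    k&=(hsv[...,1]>90)
    from m import circ
    q=P[k];print(len(q),q[:,2].min(),q[:,2].max(),circ(q,(.63,-.19),.024))
```

```text
[ 0.62899412 -0.19141332  0.1191061 ] [ 0.10359662  0.92310086 -1.75703847] 0.04680350885626247
scene [0.09200744 0.09500137 0.0985437  0.11503936]
163 0.10173263532020312 0.5083526713345142 [ 0.62729074 -0.19136799]
side [0.09317378 0.09528741 0.09771705 0.1074837 ]
92 0.10993020113142131 0.14182545608498628 [ 0.62757646 -0.19083969]
```

View pics/side6.png

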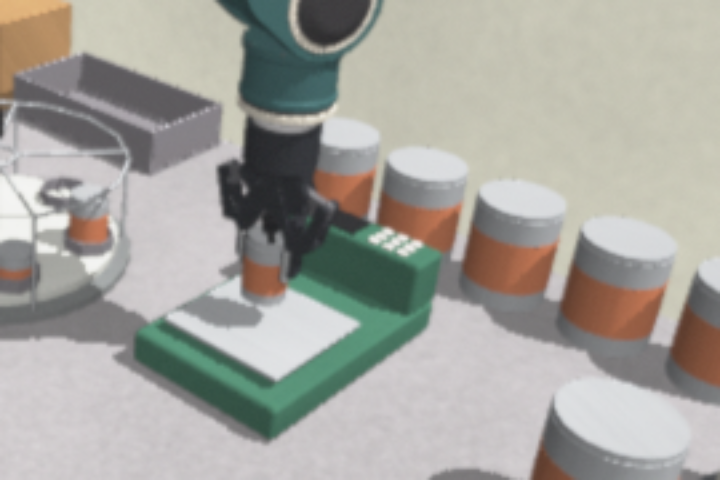

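Request:
{"fn": "move_arm", "kwargs": {
  "steps": [
    [[0.008, 0, 0], 0, 0],
    [[0.018, 0, 0], 0, 0],
    [[0.028, 0, 0], 0, 0],
    [[0.036, 0, 0], 0, 0],
    [[0.042, 0, 0], 0, 0],
    [[0.046, 0, 0], 0, 0],
    [[0.048, 0, 0], 0, 0],
    [[0.048, 0, 0], 0, 0],
    [[0.048, 0, 0], 0, 0]
  ]
}}

```text
time_s: 12.77
tool_pos: [0.6292, -0.1918, 0.0906]
ee_rot: [[0.0, -0.001, 1.0], [-0.0, 1.0, 0.001], [-1.0, -0.0, 0.0]]
wrist_force: [0.8, 0.1, -2.4]
grip_width: 0.0467
```

Request:
{"fn": "move_arm", "kwargs": {
  "steps": [
    [[0.001, 0, 0], 0, 0],
    [[0.002, 0, 0], 0, 0],
    [[0.003, 0, 0], 0, 0],
    [[0.004, 0, 0], 0, 0],
    [[0.005, 0, 0], 0, 0],
    [[0.005, 0, 0], 0, 0],
    [[0.005, 0, 0], 0, 0]
  ]
}}

```text
time_s: 13.35
tool_pos: [0.6291, -0.1918, 0.0877]
ee_rot: [[0.0, -0.001, 1.0], [-0.0, 1.0, 0.001], [-1.0, -0.0, 0.0]]
wrist_force: [-1.1, -0.1, -0.2]
grip_width: 0.0468
```

Request:
{"fn": "move_arm", "kwargs": {
  "steps": [
    [[0.001, 0, 0], 0, 0],
    [[0.001, 0, 0], 0, 0],
    [[0.001, 0, 0], 0, 0],
    [[0.001, 0, 0], 0, 0]
  ]
}}

```text
time_s: 13.68
tool_pos: [0.6292, -0.1918, 0.0875]
ee_rot: [[0.001, -0.001, 1.0], [-0.0, 1.0, 0.001], [-1.0, -0.0, 0.001]]
wrist_force: [-4.0, 1.7, 7.9]
grip_width: 0.0469
```

In contact (+8 N). Release; opening first, then straight up.

Request:
{"fn": "move_arm", "kwargs": {
  "steps": [
    [[0, 0, 0], 0, 0.7],
    [[0, 0, 0], 0, 1],
    [[0, 0, 0], 0, 1],
    [[0, 0, 0], 0, 1],
    [[0, 0, 0], 0, 1],
    [[0, 0, 0], 0, 1],
    [[0, 0, 0], 0, 1],
    [[-0.01, 0, 0], 0, 1],
    [[-0.03, 0, 0], 0, 1],
    [[-0.05, 0, 0], 0, 1]
  ]
}}

```text
time_s: 14.52
tool_pos: [0.629, -0.1919, 0.1181]
ee_rot: [[-0.0, -0.001, 1.0], [-0.0, 1.0, 0.001], [-1.0, -0.0, -0.0]]
wrist_force: [-0.5, 0.5, 1.0]
grip_width: 0.0853
```

Request:
{"fn": "move_arm", "kwargs": {
  "steps": [
    [[-0.03, 0, 0], 0, 1],
    [[-0.07, 0, 0], 0, 1],
    [[-0.12, 0, 0], 0, 1],
    [[-0.17, 0, 0], 0, 1],
    [[-0.22, 0, 0], 0, 1],
    [[-0.25, 0, 0], 0, 1],
    [[-0.25, 0, 0], 0, 1],
    [[-0.25, 0, 0], 0, 1]
  ]
}}

```text
time_s: 15.18
tool_pos: [0.6294, -0.1919, 0.2692]
ee_rot: [[0.003, -0.001, 1.0], [-0.001, 1.0, 0.001], [-1.0, -0.001, 0.003]]
wrist_force: [0.2, -0.8, -0.5]
grip_width: 0.0854
```

Run:
```python
from h import *
from m import circ
s=env.state();print(s['tool_pos'],s['wrist_force'],s['grip_width'])
for n in ['scene','side','wrist']:
    p,d=read_camera(n);cv2.imwrite(f'pics/{n}7.png',p)
    P=cloud(n,d);k=(d>0)&(np.hypot(P[...,0]-.629,P[...,1]+.192)<.04)&(P[...,2]>.075)&(P[...,2]<.12);q=P[k]
    lo=q[q[:,2]<.095];hi=q[q[:,2]>.1]
    print(n,len(q),circ(q,(.63,-.19),.024),'lo',circ(lo,(.63,-.19),.024) if len(lo)>5 else '','hi',circ(hi,(.63,-.19),.024) if len(hi)>5 else '')
    k=(d>0)&(np.hypot(P[...,0]-.629,P[...,1]+.192)<.04)&(abs(P[...,2]-.134)<.004);q=P[k]
    print('lid z',q[:,2].mean(),np.linalg.lstsq(np.c_[q[:,:2],np.ones(len(q))],q[:,2],rcond=None)[0])
    if n=='side':cv2.imwrite('pics/side7.png',cv2.resize(p[130:310,290:560],(720,480)))
```

```text
[ 0.62942099 -0.19194088  0.26919223] [ 0.23208424 -0.78710516 -0.51341148] 0.08537006490676066
scene 181 [ 0.62758443 -0.19236078] lo [ 0.62748295 -0.19263505] hi [ 0.62768478 -0.19219206]
lid z 0.13375901781631894 [ 0.00083    -0.00562565  0.13217328]
side 246 [ 0.62664218 -0.19161313] lo [ 0.62675555 -0.19166797] hi [ 0.62663087 -0.19148054]
lid z 0.134479076311589 [0.01457482 0.03976691 0.13321109]
wrist 408 [ 0.62867562 -0.19244091] lo [ 0.62845693 -0.19243364] hi [ 0.62885636 -0.19244555]
lid z 0.13368145500636225 [0.00530788 0.00261913 0.13087063]
```

View pics/side7.png

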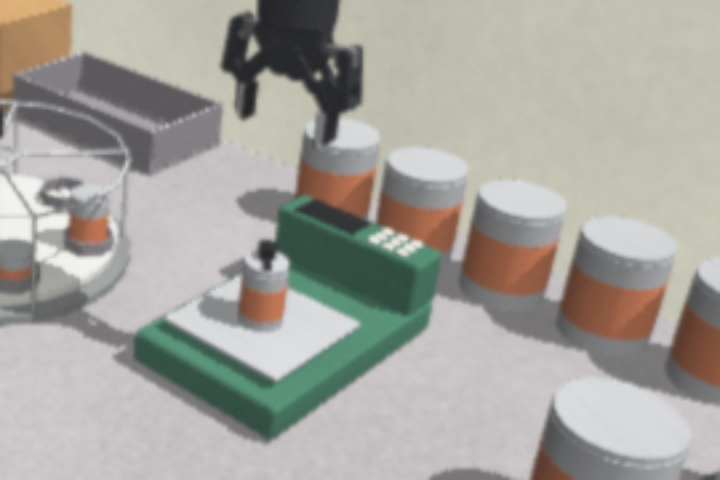

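The can stands upright in the middle of the pan, and the gripper is clear of it.

```bash
python3 -c "
from workcell import env
print(env.close_job(), env.state()['time_s'])"
```

```text
the job is handed in; nothing more can be done
the job is handed in; nothing more can be done
```

The spout can is standing upright and released in the middle of the scale's pan, and the job has been handed in. No verdict was reported.

- **Turn:** I gripped the carousel handle and turned it about 57°. The cameras then put the can within about 2 mm of the middle of the front opening. It stood there about 3 s before I lifted it.
- **Lift and carry:** I lifted it straight up at the opening, with its underside about 40 mm above the guard's top wire, and carried it over to the scale.
- **Set-down:** I lowered it in small steps until the wrist force showed contact, about 8 N. Then I opened the fingers and backed straight up.
- **Last checks:** All three cameras put the can within about 3 mm of the pan centre. The lid is at 134 mm, the height expected for a can standing on the pan. The wall and the lid show no clear tilt; only the side camera's lid fit suggested about 2°, well under the 8° limit. The gripper is open about 0.13 m above the can's lid and touching nothing. The arm finished moving at about 15 s of the 58 s allowed.

No check failed.

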